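# Grease a pillow block bearing

### The job

Grease the pillow block bearing on the bench: take the push-type grease gun out of the tool rack, press its coupler squarely onto the bearing's slanting grease nipple until it snaps on, and keep pushing along the nipple until the gun's spring plunger is most of the way in. Finish while still gripping the gun and holding the plunger in against its spring: do not let go or pull off. Leave the other tools and things where they are.

Things in the scene. Friction and masses are not known exactly. Their poses are not given: they have to be found in the camera images.
- gun: small round push-type grease gun, about 0.35 kg, upright, nozzle down, in one of the rack's three holes. Above the origin: steel foot collar 36 mm wide, 8 mm high; plain aluminium barrel with a steel cap, both 28 mm wide (grip here, 10 to 98 mm up), domed top at 106 mm. Below it: feed pipe and coupler. Origin: on the axis, underside of the collar, on the rack's top; z along the axis to the cap
- mouth (a point): centre of the coupler's mouth, on the gun's axis 68 mm below its origin while the plunger is out (nearer as it goes in); axes as the gun's. Coupler 18 mm wide, 32 mm long, on a 10 mm pipe; the mouth is a 15 mm funnel narrowing to a 9.5 mm bore, with four sprung jaws 4 mm inside that take about 8 N to snap over the nipple's head
- seat (a point): centre of the sealing seat at the bottom of the coupler's bore, 11.5 mm above the mouth on the gun's axis (56.5 mm below the gun's origin while the plunger is out); axes as the gun's. It rests on the nipple's tip when the coupler is snapped on
- plunger (a joint): how far the coupler and feed pipe are pushed into the barrel, in m: 0 out, 0.014 fully in. Spring: 11 N to start, 18 N fully in, so the jaws snap first
- nipple: brass grease nipple on the bearing's dome. Origin: its tip; z points out of it along its axis, which leans 30 degrees from the vertical towards the bearing's -x. Head 8 mm wide, 6.8 mm long, tapering to 4 mm at the tip; neck 5 mm wide; its 12 mm hexagon begins 12 mm below the tip. About 102 mm above the bench
- bearing: grey cast pillow block, foot 140 by 38 mm, 69 mm wide dome 34 mm thick, bolted to a 190 by 85 by 18 mm board that is fixed to the bench. Origin: centre of the board's underside; z up, x along the foot, the 25 mm shaft along y, its centre 54.5 mm up; a 72 mm pulley on the shaft 52 to 74 mm to +y. The nipple's tip is at x = -27 mm, y = 0, z = 102 mm
- rack: fixed plywood tool rack, 80 (x) by 270 (y) mm, top 85 mm above the bench, 12 mm board with three 23 mm holes in a row along its y, at -85, 0 and +85 mm. Origin: centre of its underside, z up. Open to +x below the board
- screwdriver: screwdriver with a black handle 27 mm wide and 96 mm high, standing in the rack. Origin: underside of its 31 mm collar, on the rack's top; z up. Leave it
- file: round file with a pear-shaped wooden handle 31 mm wide and 84 mm high, standing in the rack. Origin: underside of its 31 mm collar, on the rack's top; z up. Leave it
- torch: grey hand torch standing on its lens, 58 mm wide, 140 mm high. Origin: centre of its underside, z up. Leave it
- glue_bottle: small white glue bottle with a pointed nozzle, 37 mm wide, 88 mm high. Origin: centre of its underside, z up. Leave it
Things that resemble listed ones, but are neither listed nor needed, are in the scene too. Several things have the shape of the bearing; the one meant has the colours described above.

How it is judged:
By the outcome, as a careful person would: the job done as asked, in the order asked, and still so for the second after the job is handed in, while the arm keeps its last pose, push and grip.
It also fails if it takes over 42 s, if anything falls off the work surface, if the arm or the gripper's body presses on something with over 40 N, if the wrist force passes 120 N, or if a joint passes its speed limit or range.

### The arm

A 7-joint arm with a two-finger parallel gripper is mounted at the origin on the work surface. World frame = base frame: x ahead of the robot, y to its left, z up, the work surface at z = 0. Lengths are in m, angles in degrees, forces in N, time in s.
With the tool pointing down it reaches from about 0.425 to 1.025 m from the base axis. Payload 3.6 kg.
Tool frame: the origin (TCP) lies between the finger pads; the fingertips stand 22 mm ahead of it and the grasp point (between the pads) lies 3 mm ahead of it; z points along the fingers, y is the line along which they close (so a half turn about z gives the same grasp; the last joint's range is limited). The gripper opens to 85 mm and grips with 20 to 120 N. Pads are 22 mm wide; open, the fingers measure 114 mm over their backs; the gripper's body (76 mm by 85 mm) begins 54 mm behind the grasp point. The pads swing forward as they close: fully open they stand 13 mm farther back than shut.
Start: joints at [-77.722, 33.873, 2.773, 92.16, -1.908, 54.013, -1.931], TCP at [0.22, 0.691, 0.253] pointing down, gripper open.
Joint ranges: [-153.93, 153.93], [-27.13, 128.08], [-72.61, 78.16], [10.71, 143.7], [-87.88, 267.88], [4.46, 118.87], [-176.78, 176.78]. Speed limits (degrees/s): [147.25, 147.25, 180, 180, 180, 180, 180].

### API

Orientations are given as a 3x3 rotation matrix whose columns are the frame's x, y, z axes.
In Python, from station import arm gives the robot as it stands.
- The arm moves only by the tool apply_moves, never from a script. Its argument "moves" is a list of rows, each a list of 4 numbers: the shift along the tool's x, y, z in cm, then the turn about the tool's z in degrees. A call has 1 to 5 rows; each row is the pose to reach, as a shift and turn from the pose commanded when the call began, along the tool's axes at that moment; what a row does not reach only later rows make up. A row lasts 1/10 s, in which the tool goes at most 50 mm and 8.59 degrees, less where a joint would pass 70% of its speed; a pose out of reach is approached as far as the arm can. A call with a gripper value outside its range is refused whole. "grip" is the closure in counts, from 0 (fully open) to 255 (shut), set as the call begins (left out, the last holds). The fingers move at their own pace and stop on an object; "force" is the grip in N (left out, the last holds). Time passes only in rows, so rows that repeat a pose let the fingers close. It gives the time, the measured TCP pose, the force, the opening and the grip force at its end, in the units of the state.
- arm.sense(): the state, without advancing time (a new reading comes with each control period).
- arm.read_camera(name): name is "scene" or "top" or "wrist"; returns the picture (480x640x3 uint8, red, green, blue); there is no depth.
- arm.camera_model(name): a dict with "fx", "fy", "cx", "cy" (pixels), "world_from_camera" (4x4, takes a point from camera to world coordinates). Camera axes: x right, y down, z forward; pixel columns grow to the right and rows downward; lengths in m; the calibration is good to about 2 mm. A picture is of the moment at which its call begins: read the wrist's pose just before it. camera_model takes no time and is no camera call; for the wrist camera it gives the pose at the moment of the call.
- arm.sign_off(): hands the job in; it is judged then, once.
The state is a dict: "time": time; "joints": joint angles; "qd": joint speeds; "effort": joint torques, N m; "tcp_pos": TCP position; "ee_rot": TCP orientation; "force": force on the tool from outside, world axes, zero at the start; "moment": the same for the moment, N m; "opening": finger opening in m; "grasp_force": force on a finger pad.
Only numpy, scipy, OpenCV 4.12 (cv2) and the standard library are available. Lean on these libraries where they do the work, as an engineer would, in place of code of your own. Each camera call takes 0.05 s, during which the arm holds its last target. There are 200 camera calls.

## Working session

There is one attempt and no reset: what is moved stays moved. The work goes in short steps, Python scripts to look and compute and a tool call to move; the robot and the scene stay as the last step left them, time stands still between calls to the robot, and variables do not carry over. Pictures are saved under pics/ and viewed, at most 10 in all, crops included, and the job is handed in when it is done.

Besides the shell and the picture viewer there is one more tool, called after "Emit:" as name(argument=value, ...) on one line, values as JSON. apply_moves: Moves the arm, as the interface text tells. Its arguments: {"type":"object","properties":{"moves":{"type":"array","items":{"type":"array","items":{"type":"number"}}},"grip":{"type":"number"},"force":{"type":"number"}},"required":["moves"]}

```bash
ls; mkdir -p pics; cat > h.py <<'E'
import numpy as np, cv2, os
from station import arm
def snap(n,f):
    m=arm.camera_model(n); im=arm.read_camera(n); cv2.imwrite(f'pics/{f}.png',im[:,:,::-1]); np.save(f'pics/{f}.npy',m); return im,m
def load(f): return cv2.imread(f'pics/{f}.png'), np.load(f'pics/{f}.npy',allow_pickle=True).item()
def ray(m,u,v):
    T=np.array(m['world_from_camera']); d=T[:3,:3]@np.array([(u-m['cx'])/m['fx'],(v-m['cy'])/m['fy'],1]); return T[:3,3],d/np.linalg.norm(d)
def onplane(m,u,v,z):
    o,d=ray(m,u,v); return o+d*(z-o[2])/d[2]
def tri(*obs):
    A=np.zeros((3,3));b=np.zeros(3);R=[ray(*o) for o in obs]
    for o,d in R:
        P=np.eye(3)-np.outer(d,d);A+=P;b+=P@o
    x=np.linalg.solve(A,b); return x,[np.linalg.norm((np.eye(3)-np.outer(d,d))@(x-o)) for o,d in R]
def proj(m,p):
    T=np.linalg.inv(np.array(m['world_from_camera'])); c=T[:3,:3]@p+T[:3,3]; return m['fx']*c[0]/c[2]+m['cx'],m['fy']*c[1]/c[2]+m['cy']
E
python3 - <<'E'
from h import *
np.set_printoptions(precision=3,suppress=True)
for n in('scene','top','wrist'):
    im,m=snap(n,n+'0'); print(n,m['fx'],np.array(m['world_from_camera']))
s=arm.sense();print(s)
E
```

```text
pics
scene 524.3838736750507 [[-0.846  0.461 -0.267  0.824]
 [ 0.533  0.72  -0.445  0.465]
 [-0.013 -0.519 -0.855  1.055]
 [ 0.     0.     0.     1.   ]]
top 574.5430832714125 [[ 0.029 -0.987  0.158  0.333]
 [-1.    -0.028  0.008 -0.018]
 [-0.004 -0.158 -0.987  1.23 ]
 [ 0.     0.     0.     1.   ]]
wrist 410.77860650205236 [[ 0.303  0.914  0.271  0.151]
 [ 0.953 -0.29  -0.088  0.713]
 [-0.002  0.285 -0.959  0.373]
 [ 0.     0.     0.     1.   ]]
{'time': 0.15, 'joints': array([-77.721,  33.913,   2.769,  92.218,  -1.908,  54.013,  -1.931]), 'qd': array([ 0.009, -0.068, -0.031, -0.167, -0.045, -0.104, -0.105]), 'effort': array([  0.003, -54.925,   1.549, -19.845,   0.009,   0.006,   0.   ]), 'tcp_pos': array([0.219, 0.69 , 0.252]), 'ee_rot': array([[-0.953,  0.303, -0.   ],
       [ 0.303,  0.953, -0.002],
       [-0.   , -0.002, -1.   ]]), 'force': array([ 0.111,  0.177, -0.645]), 'moment': array([0.009, 0.01 , 0.031]), 'grasp_force': 0.0, 'opening': 0.08560194222465976}
```

View pics/scene0.png

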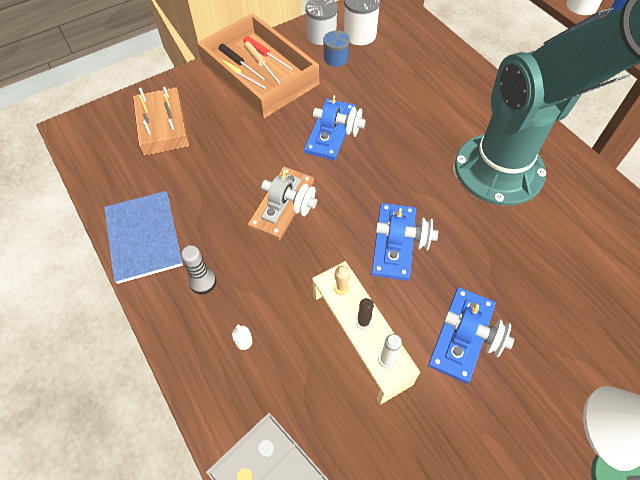

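View pics/top0.png

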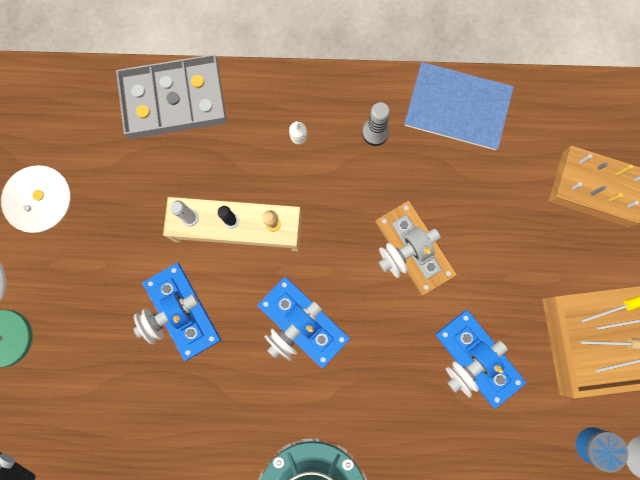

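Scene and top views: the upright things are the gun, metallic (scene 390,350; top 180,210), the black screwdriver (365,313; 227,215), the wooden file (342,280; 271,219), the torch (195,270; 377,122) and the glue bottle (242,337; 298,132). There are four bearings. The grey one on the brown board (scene 283,195; top 420,245) matches the description and the three blue ones don't. I'll check the gun and the grey bearing in one close crop.

```bash
python3 - <<'E'
from h import *
s,ms=load('scene0');t,mt=load('top0')
c=lambda im,x,y,w,h:cv2.resize(im[y:y+h,x:x+w],(400,300),interpolation=cv2.INTER_CUBIC)
a=np.vstack([np.hstack([c(s,340,320,80,60),c(s,240,160,80,60)]),np.hstack([c(t,150,190,80,60),c(t,375,205,80,60)])])
cv2.imwrite('pics/comp.png',a)
# rough
gun=tri((ms,391,341),(mt,179,206)); nip=tri((ms,285,171),(mt,427,250)); print(gun,nip)
E
```

```text
(array([0.55576994, 0.26317301, 0.1837316 ]), [np.float64(1.6094163481885803e-05), np.float64(1.6094163481728184e-05)]) (array([ 0.49635938, -0.21061607,  0.10896226]), [np.float64(0.001024546196678013), np.float64(0.0010245461966779425)])
```

View pics/comp.png

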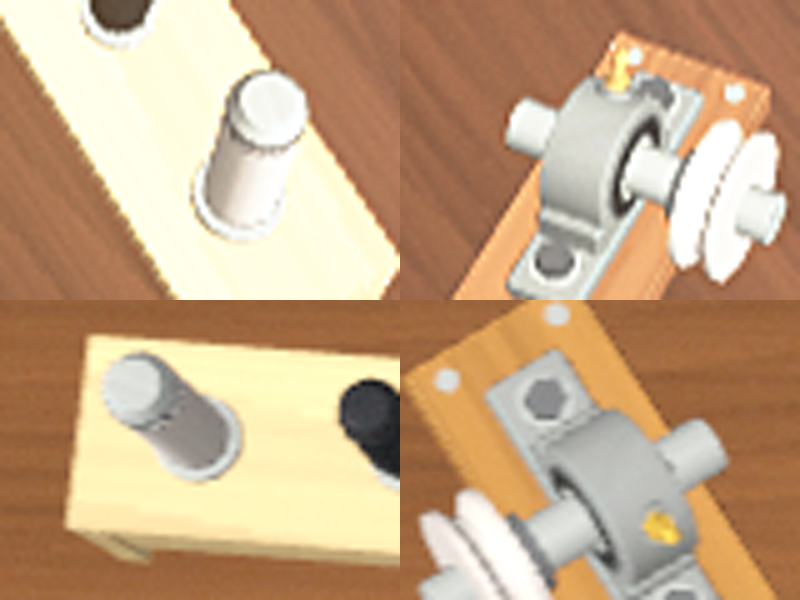

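The crop confirms both. The gun has an aluminium barrel and steel cap, with its cap at scene (393.5,340) and top (176.6,208). The grey bearing has a brass nipple at scene (284,169) and top (427,250). The moves can't tilt the tool, so I'll tilt the gun in a light grip by leaning its coupler on the edge of its rack hole.

```bash
cat >> h.py <<'E'
def go(p,yaw=None):
    "shift in tool axes (cm) and turn (deg) to put TCP at p with tool x at world yaw"
    s=arm.sense();R=s['ee_rot'];d=R.T@(np.array(p)-s['tcp_pos'])*100
    y0=np.degrees(np.arctan2(R[1,0],R[0,0]));t=0 if yaw is None else -((yaw-y0+180)%360-180)
    print('tcp',s['tcp_pos'].round(4),'yaw',y0.round(2),'move',d.round(2),'turn',round(t,2),'j',s['joints'].round(0))
E
python3 - <<'E'
from h import *
np.set_printoptions(precision=4,suppress=True)
s,ms=load('scene0');t,mt=load('top0')
print('gun top',tri((ms,393.5,340),(mt,176.6,208)))
print('nip',tri((ms,284,169),(mt,427,250)))
def boxes(f,im,m,lo,hi,win,z):
    x,y,w,h=win; hsv=cv2.cvtColor(im,cv2.COLOR_BGR2HSV)[y:y+h,x:x+w]
    k=cv2.morphologyEx(cv2.inRange(hsv,lo,hi),cv2.MORPH_OPEN,np.ones((2,2)))
    c=max(cv2.findContours(k,0,2)[0],key=cv2.contourArea)
    P=np.array([onplane(m,u+x,v+y,z)[:2] for u,v in c[:,0]],np.float32)
    print(f,hsv[5,5],cv2.minAreaRect(P))
boxes('board',t,mt,(8,120,165),(22,255,255),(370,195,95,105),.018)
boxes('rack',t,mt,(15,40,200),(32,150,255),(155,190,155,70),.085)
go([.556,.263,.30],0)
E
```

```text
gun top (array([0.5516, 0.2656, 0.1877]), [np.float64(0.0009448815744948633), np.float64(0.0009448815744948492)])
nip (array([ 0.4966, -0.2106,  0.1157]), [np.float64(0.0006468644301294293), np.float64(0.0006468644301293611)])
board [ 13 156 157] ((0.4678325057029724, -0.23873288929462433), (0.13302753865718842, 0.11748382449150085), 89.46440124511719)
rack [ 12 156 157] ((0.546799898147583, 0.17938880622386932), (0.271688848733902, 0.08237891644239426), 87.1509017944336)
tcp [0.2195 0.6904 0.2524] yaw 162.37 move [-45.02 -30.54  -4.7 ] turn 162.37 j [-78.  34.   3.  92.  -2.  54.  -2.]
```

Emit:
apply_moves(moves=[[-45,-30.5,-5,40],[-45,-30.5,-5,40],[-45,-30.5,-5,40],[-45,-30.5,-5,40],[-45,-30.5,-5,40]], grip=0, force=20)

```text
time: 0.65
tcp_pos: [0.3745, 0.4936, 0.2762]
ee_rot: [[-0.531, 0.847, -0.0], [0.847, 0.531, -0.0], [-0.0, -0.0, -1.0]]
force: [1.3, 0.1, -0.2]
opening: 0.0855
grasp_force: 0.0
```

```bash
python3 -c "
from h import *
go([.5515,.265,.30],0)"
```

```text
tcp [0.3745 0.4936 0.2762] yaw 122.1 move [-28.77   2.84  -2.37] turn 122.1 j [-67.  25.  15. 106.  -8.  50. -17.]
```

Emit:
apply_moves(moves=[[-28.8,2.8,-2.4,42],[-28.8,2.8,-2.4,42],[-28.8,2.8,-2.4,42],[-28.8,2.8,-2.4,42],[-28.8,2.8,-2.4,42]])

```text
time: 1.15
tcp_pos: [0.5275, 0.2972, 0.297]
ee_rot: [[0.173, 0.985, -0.0], [0.985, -0.173, 0.0], [0.0, -0.0, -1.0]]
force: [1.3, 0.7, -0.2]
opening: 0.0856
grasp_force: 0.0
```

Emit:
apply_moves(moves=[[0,0,0,42],[0,0,0,42],[0,0,0,42],[0,0,0,42],[0,0,0,42]])

```text
time: 1.65
tcp_pos: [0.5265, 0.2988, 0.2966]
ee_rot: [[0.788, 0.616, -0.001], [0.616, -0.788, -0.0], [-0.001, -0.0, -1.0]]
force: [0.1, 0.7, 0.7]
opening: 0.0855
grasp_force: 0.0
```

Emit:
apply_moves(moves=[[0,0,0,38],[0,0,0,38],[0,0,0,38],[0,0,0,38],[0,0,0,38]])

```text
time: 2.15
tcp_pos: [0.5264, 0.2991, 0.2964]
ee_rot: [[1.0, 0.003, -0.001], [0.003, -1.0, -0.001], [-0.001, 0.001, -1.0]]
force: [0.6, 0.4, -0.0]
opening: 0.0856
grasp_force: 0.0
```

```bash
python3 -c "
from h import *
go([.5515,.265,.30],0)
im,m=snap('wrist','w1');print(m['fx'],proj(m,np.array([.5515,.265,.188])),proj(m,np.array([.5515,.265,.085])))
"
```

```text
tcp [0.5264 0.2991 0.2964] yaw 0.16 move [ 2.5   3.42 -0.36] turn 0.16 j [-68.  30.  50. 107. -27.  56. -96.]
410.77860650205236 (np.float64(379.8500172661725), np.float64(206.3932988345403)) (np.float64(361.4806555071407), np.float64(180.50418545405037))
```

View pics/w1.png

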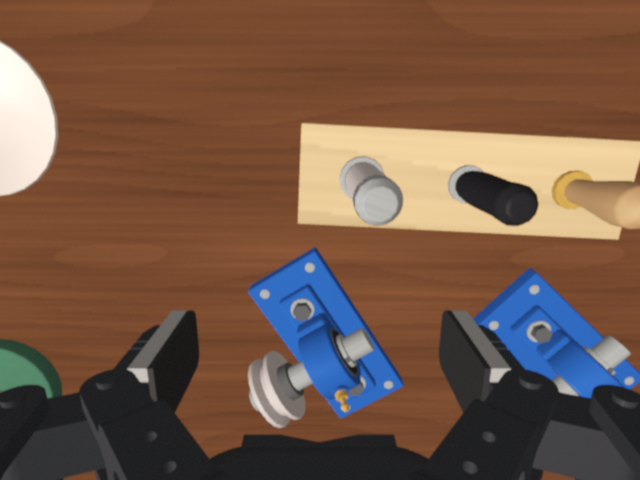

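The wrist view shows the gun's collar at (361,179) and its cap at about (377,201). Both are within a few pixels of the prediction, so the gun is located. I'll go down and grip about 70 mm up.

Emit:
apply_moves(moves=[[2.5,3.4,0,0],[2.5,3.4,5,0],[2.5,3.4,10,0],[2.5,3.4,13.8,0],[2.5,3.4,13.8,0]])

```text
time: 2.7
tcp_pos: [0.5479, 0.2642, 0.1539]
ee_rot: [[1.0, 0.008, -0.01], [0.008, -1.0, -0.004], [-0.01, 0.004, -1.0]]
force: [0.3, -0.2, -0.2]
opening: 0.0851
grasp_force: 0.0
```

```bash
python3 -c "
from h import *
go([.5515,.2645,.158],0)"
```

```text
tcp [0.5479 0.2642 0.1539] yaw 0.44 move [ 0.36 -0.02 -0.42] turn 0.44 j [-57.  39.  40. 113. -37.  42. -84.]
```

Emit:
apply_moves(moves=[[0.2,0,-0.4,0],[0.2,0,-0.4,0],[0.2,0,-0.4,0],[0.2,0,-0.4,0],[0.2,0,-0.4,0]], grip=255, force=40)

```text
time: 3.2
tcp_pos: [0.5552, 0.2651, 0.1648]
ee_rot: [[1.0, 0.006, 0.003], [0.006, -1.0, 0.001], [0.003, -0.001, -1.0]]
force: [-0.3, -1.1, 8.1]
opening: 0.0271
grasp_force: 39.1
```

Emit:
apply_moves(moves=[[0,0,0,0],[0,0,0,0],[0,0,0,0]])

```text
time: 3.5
tcp_pos: [0.5551, 0.2651, 0.1648]
ee_rot: [[1.0, 0.006, 0.002], [0.006, -1.0, 0.002], [0.002, -0.001, -1.0]]
force: [-1.4, -0.8, 8.7]
opening: 0.0269
grasp_force: 39.1
```

```bash
python3 -c "
from h import *
go([.5515,.2645,.213],0)"
```

```text
tcp [0.5551 0.2651 0.1648] yaw 0.36 move [-0.35  0.05 -4.83] turn 0.36 j [-57.  39.  41. 112. -37.  43. -84.]
```

Emit:
apply_moves(moves=[[0,0,-2,0],[0,0,-4,0],[0,0,-5.8,0],[0,0,-5.8,0],[0,0,-5.8,0]])

```text
time: 4.0
tcp_pos: [0.5533, 0.2652, 0.2204]
ee_rot: [[1.0, 0.007, -0.001], [0.007, -1.0, 0.0], [-0.001, -0.0, -1.0]]
force: [-1.2, -0.7, -3.6]
opening: 0.0267
grasp_force: 49.4
```

```bash
python3 -c "
from h import *
go([.5515,.2645,.223],0)
for n in ('scene','top'): snap(n,n+'1')
s,ms=load('scene1');t,mt=load('top1')
c=lambda im,x,y,w,h:cv2.resize(im[y:y+h,x:x+w],(400,600),interpolation=cv2.INTER_CUBIC)
cv2.imwrite('pics/comp1.png',np.hstack([c(s,350,270,80,120),c(t,140,150,80,120)]))
"
```

```text
tcp [0.5533 0.2652 0.2204] yaw 0.39 move [-0.18  0.07 -0.26] turn 0.39 j [-60.  35.  45. 110. -33.  49. -88.]
```

View pics/comp1.png

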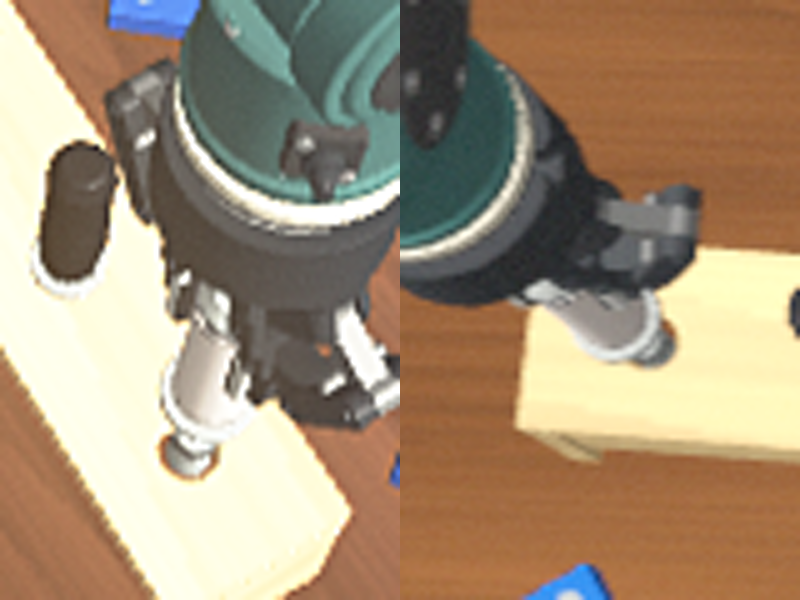

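The crop shows the collar clear of the rack and the coupler's lower end still in the hole. Next I'll pivot the gun towards −x with a light grip.

Emit:
apply_moves(moves=[[-0.6,0,0,0],[-1.6,0,0,0],[-2.6,0,0.05,0],[-3.8,0,0.2,0],[-4.8,0,0.45,0]], force=20)

```text
time: 4.6
tcp_pos: [0.5059, 0.2645, 0.2169]
ee_rot: [[1.0, 0.006, 0.002], [0.006, -1.0, 0.0], [0.002, -0.0, -1.0]]
force: [2.7, -0.9, -2.0]
opening: 0.0265
grasp_force: 49.8
```

Emit:
apply_moves(moves=[[-0.8,0,0.3,0],[-1.6,0,0.6,0],[-2.3,0,0.9,0],[-2.3,0,0.9,0]])

```text
time: 5.0
tcp_pos: [0.4814, 0.2647, 0.207]
ee_rot: [[1.0, 0.007, -0.002], [0.007, -1.0, 0.0], [-0.002, -0.0, -1.0]]
force: [2.9, -0.4, 0.4]
opening: 0.0264
grasp_force: 50.5
```

```bash
python3 -c "
from h import *
go([.4815,.2645,.207],0)
for n in ('scene','top'): snap(n,n+'2')
s,ms=load('scene2');t,mt=load('top2')
c=lambda im,x,y,w,h:cv2.resize(im[y:y+h,x:x+w],(400,600),interpolation=cv2.INTER_CUBIC)
cv2.imwrite('pics/comp2.png',np.hstack([c(s,350,270,80,120),c(t,140,150,80,120)]))
"
```

```text
tcp [0.4814 0.2647 0.207 ] yaw 0.4 move [ 0.01  0.02 -0.  ] turn 0.4 j [-65.  32.  45. 118. -33.  43. -89.]
```

View pics/comp2.png

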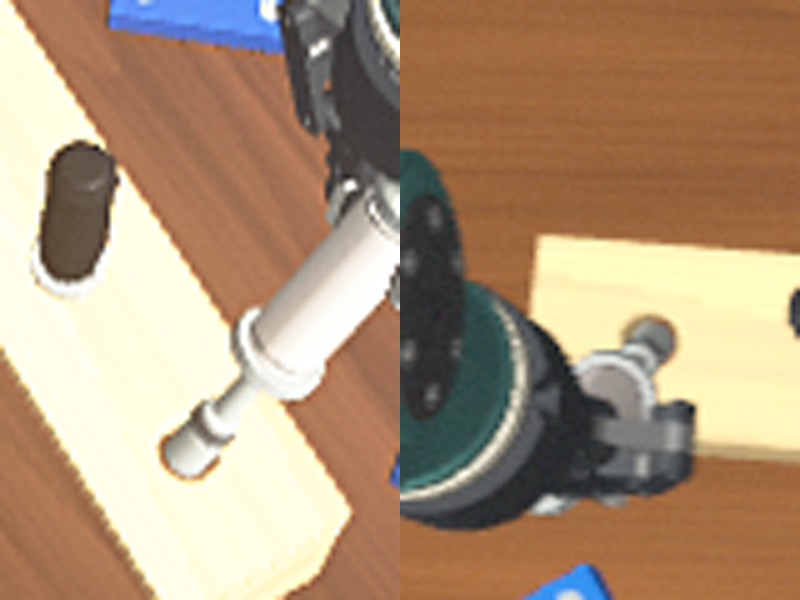

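The pivot worked: the gun leans about 30° in the grip. I'll firm the grip and pull out along the gun's axis.

Emit:
apply_moves(moves=[[0,0,0,0],[0,0,0,0],[-1,0,-1.73,0],[-2,0,-3.46,0],[-3,0,-5.2,0]], force=120)

```text
time: 5.6
tcp_pos: [0.4497, 0.2638, 0.2584]
ee_rot: [[1.0, 0.006, -0.008], [0.006, -1.0, -0.002], [-0.008, 0.002, -1.0]]
force: [0.2, -0.0, -3.7]
opening: 0.0257
grasp_force: 118.9
```

```bash
python3 -c "
from h import *
go([.42,-.262,.30],34)"
```

```text
tcp [0.4497 0.2638 0.2584] yaw 0.37 move [-3.34 52.56 -4.01] turn -33.63 j [-72.  26.  50. 119. -28.  47. -95.]
```

Emit:
apply_moves(moves=[[0,2,-4,-8],[3,6,-4,-16],[3,11,-4,-24],[3,16,-4,-32],[3,20,-4,-33.6]])

```text
time: 6.1
tcp_pos: [0.481, 0.0621, 0.2985]
ee_rot: [[0.828, 0.561, -0.007], [0.561, -0.828, 0.0], [-0.006, -0.004, -1.0]]
force: [0.6, -0.1, -4.7]
opening: 0.0256
grasp_force: 119.1
```

```bash
python3 -c "
from h import *
go([.46,-.20,.30],34)"
```

```text
tcp [0.481  0.0621 0.2985] yaw 34.1 move [-16.44  20.53  -0.15] turn 0.1 j [-49.  17.  45. 121. -16.  49. -49.]
```

Emit:
apply_moves(moves=[[-4,5,0,0],[-8,10,0,0],[-12,15,0,0],[-16.4,20.5,0,0],[-16.4,20.5,0,0]])

```text
time: 6.6
tcp_pos: [0.461, -0.1846, 0.2982]
ee_rot: [[0.829, 0.559, -0.006], [0.56, -0.829, 0.004], [-0.003, -0.007, -1.0]]
force: [0.8, 0.5, -5.0]
opening: 0.0255
grasp_force: 119.1
```

```bash
python3 - <<'E'
from h import *
t,mt=load('top0'); x,y,w,h=370,195,95,105
hsv=cv2.cvtColor(t,cv2.COLOR_BGR2HSV)[y:y+h,x:x+w]
k=cv2.inRange(hsv,(0,0,175),(180,90,255))
n,l,st,c=cv2.connectedComponentsWithStats(k)
for i in range(1,n):
    if 3<st[i,4]<60:
        u,v=c[i]+(x,y);print(st[i,4],(u.round(1),v.round(1)),onplane(mt,u,v,.019).round(4))
k=cv2.inRange(hsv,(18,170,120),(32,255,255));n,l,st,c=cv2.connectedComponentsWithStats(k)
print([(st[i],c[i]+(x,y)) for i in range(1,n) if st[i,4]>4])
go([.42,-.262,.268],34)
E
```

```text
20 (np.float64(405.9), np.float64(207.3)) [ 0.6019 -0.1814  0.019 ]
22 (np.float64(384.0), np.float64(220.7)) [ 0.5711 -0.1348  0.019 ]
22 (np.float64(448.1), np.float64(273.1)) [ 0.4623 -0.2714  0.019 ]
22 (np.float64(425.9), np.float64(287.0)) [ 0.4317 -0.2245  0.019 ]
[]
tcp [ 0.461  -0.1846  0.2982] yaw 34.02 move [-7.72  4.14  3.01] turn 0.02 j [-20.  19.  47. 120. -18.  49. -18.]
```

```bash
python3 - <<'E'
from h import *
s,ms=load('scene0');t,mt=load('top0')
p=np.array([.4941,-.2176,.102]);print('tip proj',proj(ms,p),proj(mt,p),onplane(mt,427,250,.1),onplane(ms,284.4,168.5,.1))
for n,im,(x,y,w,h) in(('s',s,(270,160,30,25)),('t',t,(415,238,25,25))):
    hsv=cv2.cvtColor(im,cv2.COLOR_BGR2HSV)[y:y+h,x:x+w];k=cv2.inRange(hsv,(12,110,120),(35,255,255))
    q=np.argwhere(k)+(y,x);print(n,[ (r,q[q[:,0]==r][:,1].min(),q[q[:,0]==r][:,1].max()) for r in np.unique(q[:,0])])
go([.4164,-.2676,.265],32.8)
E
```

```text
tip proj (np.float64(284.0675255469249), np.float64(170.3279064387816)) (np.float64(429.5622029428266), np.float64(252.09907229153828)) [ 0.4984459  -0.21287549  0.1       ] [ 0.49005572 -0.22322791  0.1       ]
s [(np.int64(163), np.int64(270), np.int64(281)), (np.int64(166), np.int64(284), np.int64(284)), (np.int64(167), np.int64(280), np.int64(285)), (np.int64(168), np.int64(283), np.int64(288)), (np.int64(169), np.int64(270), np.int64(292)), (np.int64(170), np.int64(278), np.int64(293)), (np.int64(171), np.int64(272), np.int64(296)), (np.int64(172), np.int64(280), np.int64(299)), (np.int64(173), np.int64(279), np.int64(299)), (np.int64(174), np.int64(270), np.int64(299)), (np.int64(175), np.int64(281), np.int64(299)), (np.int64(176), np.int64(281), np.int64(299)), (np.int64(177), np.int64(272), np.int64(299)), (np.int64(178), np.int64(272), np.int64(272)), (np.int64(184), np.int64(299), np.int64(299))]
t [(np.int64(239), np.int64(439), np.int64(439)), (np.int64(240), np.int64(438), np.int64(439)), (np.int64(241), np.int64(435), np.int64(439)), (np.int64(242), np.int64(434), np.in
[... 364 characters left out ...]
(424), np.int64(439)), (np.int64(251), np.int64(424), np.int64(439)), (np.int64(252), np.int64(425), np.int64(439)), (np.int64(253), np.int64(428), np.int64(439)), (np.int64(254), np.int64(434), np.int64(439)), (np.int64(255), np.int64(434), np.int64(439)), (np.int64(256), np.int64(434), np.int64(439)), (np.int64(257), np.int64(435), np.int64(439)), (np.int64(258), np.int64(435), np.int64(439)), (np.int64(259), np.int64(436), np.int64(439)), (np.int64(260), np.int64(437), np.int64(439)), (np.int64(261), np.int64(437), np.int64(439)), (np.int64(262), np.int64(415), np.int64(439))]
tcp [ 0.461  -0.1846  0.2982] yaw 34.02 move [-8.33  4.4   3.31] turn 1.22 j [-20.  19.  47. 120. -18.  49. -18.]
```

Emit:
apply_moves(moves=[[-4,2,0.5,1.2],[-8.3,4.4,1.5,1.2],[-8.3,4.4,3.3,1.2],[-8.3,4.4,3.3,1.2],[-8.3,4.4,3.3,1.2]])

```text
time: 7.1
tcp_pos: [0.4187, -0.2654, 0.2654]
ee_rot: [[0.84, 0.542, -0.004], [0.542, -0.84, 0.004], [-0.001, -0.005, -1.0]]
force: [0.6, 1.3, -3.6]
opening: 0.0257
grasp_force: 119.0
```

Emit:
apply_moves(moves=[[0,0,0,0],[0,0,0,0]])

```text
time: 7.3
tcp_pos: [0.4206, -0.2662, 0.2668]
ee_rot: [[0.839, 0.544, 0.001], [0.544, -0.839, 0.001], [0.001, -0.0, -1.0]]
force: [-0.5, 0.2, -3.9]
opening: 0.0258
grasp_force: 119.0
```

```bash
python3 -c "
from h import *
go([.4164,-.2676,.265],32.8)
for n in ('scene','top','wrist'): print(n,[np.round(proj(snap(n,n+'3')[1],np.array(p)),1) for p in ((.4941,-.2176,.102),(.4773,-.2284,.1366),(.4487,-.2468,.1955))])
s,_=load('scene3');t,_=load('top3');w,_=load('wrist3')
c=lambda im,x,y,w,h,W,H:cv2.resize(im[y:y+h,x:x+w],(W,H),interpolation=cv2.INTER_CUBIC)
cv2.imwrite('pics/comp3.png',np.hstack([np.vstack([c(s,250,130,80,60,400,300),c(t,400,215,80,60,400,300)]),c(w,220,120,200,300,400,600)]))
"
```

```text
tcp [ 0.4206 -0.2662  0.2668] yaw 32.95 move [-0.43 -0.11  0.18] turn 0.15 j [ -8.  21.  45. 122. -22.  45.  -6.]
scene [array([284.1, 170.3]), array([287.1, 154.4]), array([292.4, 126.1])]
top [array([429.6, 252.1]), array([438.4, 258.5]), array([454.9, 270.4])]
wrist [array([317.1,  93.2]), array([316.8, 125.4]), array([316.4, 201.5])]
```

View pics/comp3.png

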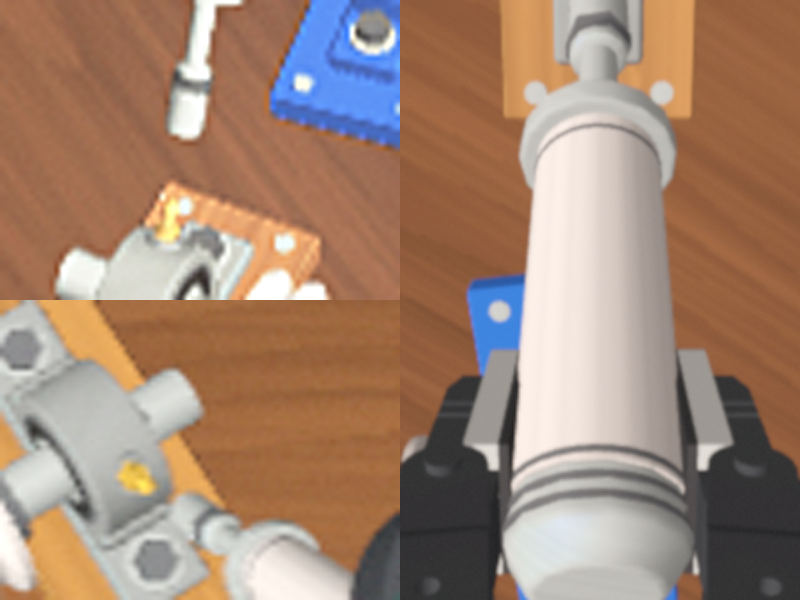

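The crops show the mouth at scene (287,155) and top (438,257), close to where I predicted. The wrist view shows the gun centred in the tool's x–z plane. I'll take one zoom to measure its tilt from the collar and coupler.

```bash
python3 -c "
from h import *
s,_=load('scene3');t,_=load('top3')
c=lambda im,x,y:cv2.resize(im[y:y+60,x:x+40],(400,600),interpolation=cv2.INTER_CUBIC)
cv2.imwrite('pics/comp4.png',np.hstack([c(s,272,105),c(t,432,235)]))
"
```

```text
(no output)
```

View pics/comp4.png

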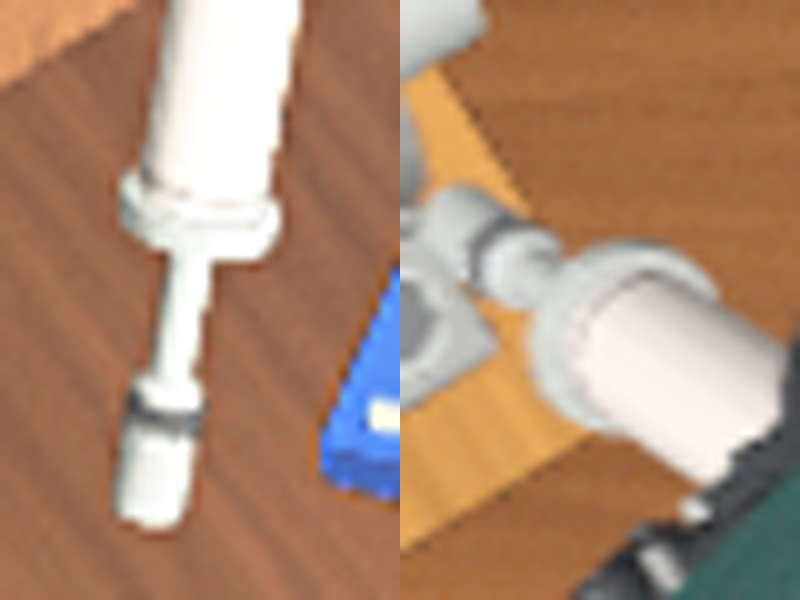

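```bash
python3 -c "
from h import *
_,ms=load('scene3');_,mt=load('top3')
a,e=tri((ms,287.1,156.2),(mt,435.3,257));b,f=tri((ms,291.8,128.2),(mt,452,268.4));print(a,e,b,f)
d=b-a;L=np.linalg.norm(d);print(L,d/L)
x=np.array([.8406,.5417,0]);y=np.array([-.5417,.8406,0]);print('tilt',np.degrees(np.arctan2(-d@x,d[2])),np.degrees(np.arctan2(d@y,d[2])))
p=np.array([.4206,-.2662,.2638]);print('grasp->mouth in bearing axes',(a-p)@x,(a-p)@y,(a-p)[2])
n=np.array([.4941,-.2176,.102]);ax=-.5*x+[0,0,.866];v=a-n;print('along',v@ax,'lat in x', v@(.866*x+[0,0,.5]),'y',v@y)
"
```

```text
[ 0.48011933 -0.22249329  0.13800227] [np.float64(0.0004335518728809301), np.float64(0.00043355187288086563)] [ 0.45257586 -0.24198622  0.19513851] [np.float64(0.0005251019930438931), np.float64(0.0005251019930438806)]
0.0663563613907368 [-0.41508402 -0.29376126  0.86105144]
tilt 30.54207326004171 -1.469230203619301
grasp->mouth in bearing axes 0.07370787383437892 0.004498240496839561 -0.12579773429959698
along 0.03837938517935955 lat in x 0.005528268070773631 y 0.003460030496839561
```

```bash
python3 -c "
from h import *
w,m=load('wrist3');print(m['cx'])
h=cv2.cvtColor(w,cv2.COLOR_BGR2HSV);k=cv2.inRange(h,(18,130,110),(32,255,255));k[:20]=0
n,l,st,c=cv2.connectedComponentsWithStats(k[:240])
print([(st[i].tolist(),c[i].round(1)) for i in range(1,n) if st[i,4]>6])
cv2.imwrite('pics/comp5.png',cv2.resize(w[40:190,220:420],(800,600),interpolation=cv2.INTER_CUBIC))
"
```

```text
318.5928614078255
[([312, 74, 14, 23, 251], array([318.7,  84.9]))]
```

View pics/comp5.png

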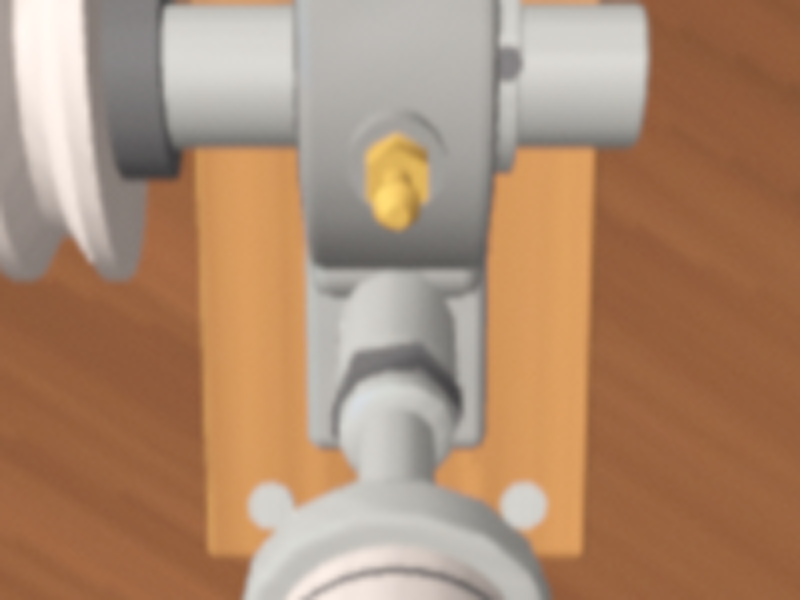

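The nipple tip is at wrist pixel (319,93) and the coupler is on the same column (319.5), so sideways and yaw alignment are good. I'll correct the in-plane offset and approach along the axis.

Emit:
apply_moves(moves=[[-0.45,0,0.2,0],[-0.45,0,0.2,0],[0,0,1.0,0],[0.45,0,1.75,0],[0.75,0,2.3,0]])

```text
time: 8.25
tcp_pos: [0.4264, -0.2626, 0.2423]
ee_rot: [[0.84, 0.542, -0.001], [0.542, -0.84, 0.001], [-0.0, -0.001, -1.0]]
force: [-0.4, -0.4, -4.3]
opening: 0.0256
grasp_force: 119.1
```

Emit:
apply_moves(moves=[[0,0,0,0],[0,0,0,0]])

```text
time: 8.45
tcp_pos: [0.4259, -0.2633, 0.243]
ee_rot: [[0.841, 0.542, -0.001], [0.542, -0.841, -0.0], [-0.001, -0.0, -1.0]]
force: [0.1, -0.4, -4.8]
opening: 0.0257
grasp_force: 119.1
```

```bash
cat >> h.py <<'E'
def where():
    s=arm.sense();x=np.array([.8406,.5417,0]);y=np.array([-.5417,.8406,0])
    a=s['tcp_pos']-[0,0,.003]+.0728*x-[0,0,.1256];v=a-np.array([.4941,-.2176,.102]);f=s['force'];ax=-.5*x+[0,0,.866]
    print('along %.1f latx %.1f y %.1f mm'%tuple(1000*np.array([v@ax,v@(.866*x+[0,0,.5]),v@y])),'F axis %.1f lat %.1f y %.1f'%(f@ax,f@(.866*x+[0,0,.5]),f@y),'grip',s['grasp_force'],s['opening'],s['time'])
E
python3 -c "
from h import *
where()
w,m=snap('wrist','wrist4');s,_=snap('scene','scene4');t,_=snap('top','top4');w,_=load('wrist4');s,_=load('scene4');t,_=load('top4')
c=lambda im,x,y,w,h,W,H:cv2.resize(im[y:y+h,x:x+w],(W,H),interpolation=cv2.INTER_CUBIC)
cv2.imwrite('pics/comp6.png',np.hstack([np.vstack([c(s,260,130,53,40,400,300),c(t,405,230,53,40,400,300)]),c(w,270,60,100,150,400,600)]))
"
```

```text
along 15.4 latx -1.8 y -1.5 mm F axis -4.1 lat -2.6 y -0.4 grip 119.06900857575238 0.025678448623927697 8.45
```

View pics/comp6.png

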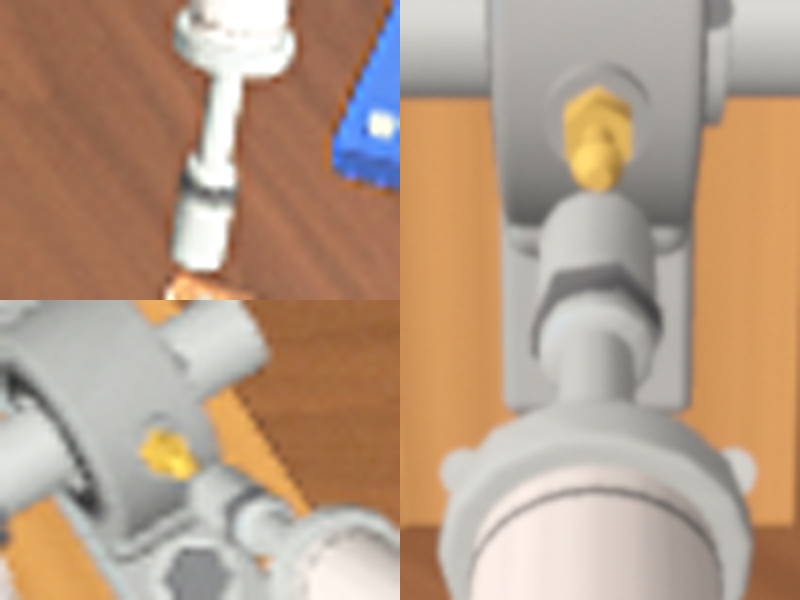

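The coupler mouth sits about 10–15 mm short of the tip, in line with it in the wrist view. I'll advance into the funnel while watching the force.

Emit:
apply_moves(moves=[[0.4,0,0.4,0],[0.6,0,0.75,0],[0.8,0,1.1,0],[0.95,0,1.35,0],[1.08,0,1.57,0]])

```text
time: 9.1
tcp_pos: [0.4352, -0.2574, 0.2275]
ee_rot: [[0.841, 0.541, 0.0], [0.541, -0.841, 0.0], [0.0, -0.0, -1.0]]
force: [-0.4, -0.1, -0.6]
opening: 0.0255
grasp_force: 119.2
```

Emit:
apply_moves(moves=[[0,0,0,0],[0,0,0,0]])

```text
time: 9.3
tcp_pos: [0.4352, -0.2574, 0.2277]
ee_rot: [[0.841, 0.541, 0.0], [0.541, -0.841, 0.0], [0.0, -0.0, -1.0]]
force: [0.0, 0.2, -3.6]
opening: 0.0258
grasp_force: 119.2
```

```bash
python3 -c "
from h import *
where()"
```

```text
along -3.3 latx 0.1 y -1.6 mm F axis -3.2 lat -1.7 y 0.1 grip 119.17975915130228 0.025838254987429813 9.3
```

Emit:
apply_moves(moves=[[0.1,0,0.17,0],[0.2,0,0.35,0],[0.25,0,0.43,0],[0.25,0,0.43,0]])

```text
time: 9.7
tcp_pos: [0.4373, -0.256, 0.2232]
ee_rot: [[0.841, 0.541, 0.0], [0.541, -0.841, 0.0], [0.0, 0.0, -1.0]]
force: [1.3, 0.6, -3.8]
opening: 0.0257
grasp_force: 119.4
```

```bash
python3 -c "
from h import *
where()"
```

```text
along -8.6 latx -0.0 y -1.5 mm F axis -4.0 lat -0.7 y -0.2 grip 119.42540985066444 0.025710945762779287 9.7
```

Emit:
apply_moves(moves=[[0.1,0,0.17,0],[0.2,0,0.35,0],[0.2,0,0.35,0]])

```text
time: 10.0
tcp_pos: [0.438, -0.2562, 0.2207]
ee_rot: [[0.841, 0.541, -0.001], [0.541, -0.841, -0.0], [-0.001, -0.0, -1.0]]
force: [-4.1, 0.3, 7.8]
opening: 0.026
grasp_force: 120.5
```

```bash
python3 -c "
from h import *
where()"
```

```text
along -10.9 latx -0.9 y -2.1 mm F axis 8.4 lat 1.1 y 2.5 grip 120.51067629363388 0.02599189708453165 10.0
```

Emit:
apply_moves(moves=[[0.05,-0.1,0.0,0],[0.15,-0.1,0.17,0],[0.25,-0.1,0.33,0],[0.25,-0.1,0.33,0]])

```text
time: 10.4
tcp_pos: [0.4394, -0.2549, 0.2178]
ee_rot: [[0.842, 0.54, -0.0], [0.54, -0.842, -0.002], [-0.001, 0.001, -1.0]]
force: [-4.6, -2.1, 9.8]
opening: 0.0258
grasp_force: 120.6
```

```bash
python3 -c "
from h import *
where()"
```

```text
along -14.4 latx -0.7 y -1.7 mm F axis 10.9 lat 0.5 y 0.7 grip 120.58192400727421 0.02575636667745293 10.4
```

Emit:
apply_moves(moves=[[0.1,0,0.17,0],[0.2,0,0.35,0],[0.3,0,0.52,0],[0.3,0,0.52,0]])

```text
time: 10.8
tcp_pos: [0.4416, -0.2536, 0.2128]
ee_rot: [[0.842, 0.54, -0.0], [0.54, -0.842, -0.002], [-0.001, 0.001, -1.0]]
force: [-6.3, -1.5, 11.9]
opening: 0.0258
grasp_force: 120.7
```

```bash
python3 -c "
from h import *
where()"
```

```text
along -20.0 latx -1.0 y -1.8 mm F axis 13.3 lat 0.7 y 2.1 grip 120.73452436365187 0.02577828813160761 10.8
```

Emit:
apply_moves(moves=[[0.08,-0.05,0.13,0],[0.15,-0.05,0.24,0],[0.15,-0.05,0.24,0],[0.15,-0.05,0.24,0]])

```text
time: 11.2
tcp_pos: [0.4424, -0.2529, 0.2108]
ee_rot: [[0.842, 0.539, 0.0], [0.539, -0.842, -0.002], [-0.001, 0.002, -1.0]]
force: [-6.6, -1.6, 11.8]
opening: 0.0257
grasp_force: 120.9
```

```bash
python3 -c "
from h import *
where()"
```

```text
along -22.3 latx -1.0 y -1.7 mm F axis 13.4 lat 0.3 y 2.2 grip 120.93580551445484 0.025722282439419385 11.2
```

Emit:
apply_moves(moves=[[0.05,0,0.08,0],[0.1,0,0.17,0],[0.1,0,0.17,0]])

```text
time: 11.5
tcp_pos: [0.4432, -0.2524, 0.2091]
ee_rot: [[0.842, 0.539, 0.0], [0.539, -0.842, -0.002], [-0.001, 0.002, -1.0]]
force: [-6.8, -2.2, 14.0]
opening: 0.026
grasp_force: 120.9
```

```bash
python3 -c "
from h import *
where()
import cv2
w,m=snap('wrist','wrist5');w,_=load('wrist5')
"
```

```text
along -24.2 latx -1.1 y -1.7 mm F axis 15.6 lat 1.0 y 1.8 grip 120.94173551537097 0.02597664258752041 11.5
```

Emit:
apply_moves(moves=[[0.05,0,0.08,0],[0.08,0,0.13,0],[0.08,0,0.13,0]])

```text
time: 11.85
tcp_pos: [0.4432, -0.2527, 0.2086]
ee_rot: [[0.842, 0.539, -0.0], [0.539, -0.842, -0.002], [-0.001, 0.002, -1.0]]
force: [-8.8, -3.8, 20.2]
opening: 0.0257
grasp_force: 122.2
```

```bash
python3 -c "
from h import *
where()"
```

```text
along -24.5 latx -1.5 y -1.9 mm F axis 22.3 lat 1.9 y 1.6 grip 122.1764481626451 0.025656229622677156 11.85
```

The force jumped while the motion stopped, 14 mm beyond where the seat should touch. That means the coupler has snapped on and the plunger is at its end stop. I'll do a quick check for settling, then hand in.

```bash
python3 -c "
from h import *
w,m=snap('wrist','wrist6');w,_=load('wrist6')
h=cv2.cvtColor(w,cv2.COLOR_BGR2HSV);k=cv2.inRange(h,(18,130,110),(32,255,255));k[:20]=0
n,l,st,c=cv2.connectedComponentsWithStats(k[:240])
print([(st[i].tolist(),c[i].round(1)) for i in range(1,n) if st[i,4]>6])
print('tip,neck,hex rows',[np.round(proj(m,np.array([.4941,-.2176,.102])-d*np.array([-.42,-.271,.866])),1) for d in(0,.0068,.012)])
where()
print(arm.sign_off())"
```

```text
[]
tip,neck,hex rows [array([315.3, 140.4]), array([315.3, 133.5]), array([315.4, 128.4])]
along -24.5 latx -1.5 y -1.9 mm F axis 21.9 lat 1.7 y 2.5 grip 122.17805959749967 0.025489424096119692 11.9
the job is handed in; nothing more can be done
None
```

The job is handed in at 11.9 s: the gun's coupler is on the grey bearing's nipple, the plunger is at its stop (judged from travel and force), and the gun is still gripped and pushed in; the snap itself was not directly seen.

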